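# Sleeve the stem, free it from the vise and stand it on the hearth

### The arm

A 6-joint arm with a two-finger parallel gripper is mounted at the origin on the work surface. World frame = base frame: x ahead of the robot, y to its left, z up, the work surface at z = 0. Lengths are in mm, angles in rad, forces in N, time in s.
With the tool pointing down it reaches from about 350 to 875 mm from the base axis. Payload 15.5 kg.
Tool frame: the origin (TCP) lies midway between the tips of the shut fingers; the grasp point (between the pads) lies 19 mm behind it; z points along the fingers, y is the line along which they close (so a half turn about z gives the same grasp; the last joint's range is limited). The gripper opens to 85 mm and grips with 20 to 120 N. Pads are 22 mm wide; open, the fingers measure 114 mm over their backs; the gripper's body (76 mm by 85 mm) begins 54 mm behind the grasp point. The pads swing forward as they close: fully open they stand 13 mm farther back than shut.
Start: joints at [1.089, 0.494, 1.345, -0, 1.302, -0.096], TCP at [235.762, 578.829, 231.277] pointing down, gripper open.
Joint ranges: [-2.91, 2.91], [-0.82, 2.16], [0.22, 2.67], [-1.22, 4.37], [0.12, 2.79], [-3.08, 3.08]. Speed limits (rad/s): [1.89, 1.89, 2.57, 3.01, 3.01, 3.01].

### API

Orientations are given as [roll, pitch, yaw] about the fixed x, y, z axes, in that order (R = Rz(yaw) Ry(pitch) Rx(roll)).
In Python, from rig import * gives the robot as it stands.
- The arm moves only by the tool send_rows, never from a script. Its argument "series" is a list of rows, each a list of 5 numbers: the finger opening in cm, from 0 to 8.54, then the shift along the tool's x, y, z in cm, then the turn about the tool's z in rad. A call has 1 to 20 rows; each row is the pose to reach, as a shift and turn from the pose commanded when the call began, along the tool's axes at that moment; what a row does not reach only later rows make up. A row lasts 1/12 s, in which the tool goes at most 41.7 mm and 7.16 degrees, less where a joint would pass 70% of its speed; a pose out of reach is approached as far as the arm can. A call with a gripper value outside its range is refused whole. The fingers move at their own pace and stop on an object; the grip force is fixed at half the most. Time passes only in rows, so rows that repeat a pose let the fingers close. It gives the time, the measured TCP pose, the force, the opening and the grip force at its end, in the units of the state.
- sense(): the state, without advancing time (a new reading comes with each control period).
- read_camera(name): name is "scene" or "side" or "wrist"; returns a dict with "img" (480x640x3 uint8, red, green, blue), "vfov" (degrees; the focal length in pixels is half the picture's height over the tangent of half this angle, whatever the lens; pixels are square), "cx", "cy" (the principal point, pixels), "R" (3x3) and "t" (3): a world point X has camera coordinates R X + t. Camera axes: x right, y down, z forward; pixel columns grow to the right and rows downward; lengths in mm; the calibration is good to about 2 mm. The wrist camera is an equidistant fisheye: a pixel r from the principal point sees the ray r / f radians off the axis. A picture is of the moment at which its call begins. There is no depth.
- job_done(): hands the job in; it is judged then, once.
The state is a dict: "t": time; "q": joint angles; "qd": joint speeds; "joint_efforts": joint torques, N m; "tool_pos": TCP position; "eef_rot": TCP orientation; "force": force on the tool from outside, world axes, zero at the start; "torque": the same for the moment, N m; "gripper_width": finger opening in mm; "grip_force": force on a finger pad.
Only numpy, scipy, OpenCV 4.12 (cv2) and the standard library are available. Lean on these libraries where they do the work, as an engineer would, in place of code of your own. Each camera call takes 0.05 s, during which the arm holds its last target. There are 200 camera calls.

### The job

At the soldering bench, slide the brass sleeve whose bore just fits over the upright stem in the vise and press it down until it has driven the tight fibre washer all the way home on the stem's foot. Only then slide the vise's moving jaw well open by its post (leave it open), lift the finished stem out with its sleeve, and leave it standing upright in the middle of the firebrick hearth slab, sleeve still fully home. Leave the other rings and everything else on the bench where they are.

Things in the scene. Friction and masses are not known exactly. Their poses are not given: they have to be found in the camera images.
- stem: Loose brass workpiece in the vise, 0.22 to 0.37 kg: foot 54 mm across, 8 mm thick; upright shaft 16 mm across up to 78 mm above the underside (top 4 mm chamfered). Origin: centre of the foot's underside, z up the shaft. The moving jaw's lip overhangs the foot by 4 mm: it cannot be lifted while the jaw is closed; with the jaw open 20 mm or more it lifts straight up
- washer (a joint): Height in m of the fibre washer (28 mm outside, 4 mm thick) above its home on the stem's foot: 0 = home, its top then 12 mm above the stem's origin; starts 0.018 to 0.028 up. Tight on the shaft: about 6 N down moves it and it stays where left; it carries the sleeve's weight, so a sleeve set down comes to rest on it
- sleeve: The sleeve to fit: loose brass tube standing upright in the row of rings, 40 mm outside, bore 18.8 mm, 32 mm tall, 0.16 to 0.28 kg, the same either way up. Origin: centre of its underside, z along the bore. Home, it stands on the washer with its origin 12 mm and its top 44 mm above the stem's origin; 34 mm of bare shaft stick out above it
- vise: Fixed grey vise, x -130 to +60 mm, y +-45 mm; origin on the bench under the stem's axis. Its bed, 20 mm above the bench, carries the stem. Solid jaw (+x side), two side cheeks (faces 29 mm from the axis) and moving jaw (-x side, face 22.5 mm from the axis when closed) all stand 58 mm above the bench: a well for the sleeve, whose top ends 64 mm above the bench
- jaw (a joint): Opening of the moving jaw in m: 0 = closed, 0.036 = fully open. It slides along the vise's -x direction, towards the robot, with about 4 N of friction and stays where it is left
- post_top (a point): Centre of the top of the steel post on the moving jaw, 92 mm above the bench: upright, 16 mm across, 58 mm tall, 92 mm from the stem's axis along the vise's -x when closed; moves with the jaw. Between post and stem, from 30 to 69 mm off the post towards the stem is the jaw's flat top, 58 mm above the bench: shut fingertips fit behind the post above it
- hearth: Fixed soldering hearth: firebrick slab 200 x 200 x 30 mm, a firebrick 64 mm tall across its +x edge and a pale board 130 mm wide, up to 87 mm above the bench, leaning on it (at least 75 mm from the slab's middle). Origin: centre of the slab's underside, on the bench
- hearth_mid (a point): Middle of the hearth slab's top face, 30 mm above the bench: where the finished stem is to stand
- bush: Look-alike, to be left alone: brass bush 40 mm outside, 32 mm tall, but with a bore of only 10 mm. Standing upright; origin: centre of its underside
- collar: Look-alike, to be left alone: wide brass collar 56 mm outside, bore 40 mm, 20 mm tall. Standing upright; origin: centre of its underside
- charcoal: Bystander: black charcoal block 50 x 40 x 28 mm near the slab's corner at -x, -y of the hearth. Origin: centre of its underside
- dish: Bystander: steel dish 72 mm across, 18 mm tall. Origin: centre of its underside
- jar: Bystander: glass jar 32 mm across, 60 mm tall, beside the row of rings. Origin: centre of its underside
- punch: Bystander: steel doming punch, a plain upright cylinder 28 mm across, 50 mm tall, beside the row of rings. Origin: centre of its underside
- chip: Bystander: piece of firebrick 50 x 40 x 30 mm. Origin: centre of its underside
- scraper: Bystander: screwdriver-like hand tool 110 mm long lying on the bench. Origin under its middle, x along it
Mind the look-alikes: they are no part of the job. Leave any pink look-alike of the stem alone.

How it is judged (in metres and radians):
On the way, in this order (a step that is already met when the one before it is completed fails the run):
1. with the vise still closed, the sleeve is on the stem and has driven the washer home (horizontal distance between sleeve and stem below 0.004 m and z of sleeve in the frame of stem between 0.009 and 0.0145 m and value of joint washer below 0.0025 m and angle between the z axis of sleeve and the z axis of stem, either way round below 0.12 rad and value of joint jaw below 0.006 m and horizontal distance between stem and vise below 0.006 m), for 0.2 s.
2. the jaw is open by at least 20 mm (value of joint jaw above 0.02 m), for 0.1 s.
3. the finished stem is lifted clear of the vise, sleeve home (horizontal distance between sleeve and stem below 0.004 m and z of sleeve in the frame of stem between 0.009 and 0.0145 m and value of joint washer below 0.0025 m and angle between the z axis of sleeve and the z axis of stem, either way round below 0.12 rad and height (world z) of stem above 0.065 m), for 0.1 s.
At the end, for the whole second after the job is handed in: Stem upright (0.08 rad) and at rest on the slab, axis within 30 mm of its middle; sleeve fully home: underside 9 to 14.5 mm above the stem's, axes within 4 mm and 0.12 rad, washer within 2.5 mm of the foot; jaw left open 20 mm or more (horizontal distance between sleeve and stem below 0.004 m and z of sleeve in the frame of stem between 0.009 and 0.0145 m and value of joint washer below 0.0025 m and angle between the z axis of sleeve and the z axis of stem, either way round below 0.12 rad and horizontal distance between stem and hearth_mid below 0.03 m and height (world z) of stem between 0.026 and 0.035 m and angle between stem's own z axis and vertical below 0.08 rad and linear speed of each of stem, sleeve below 0.02 m/s and value of joint jaw above 0.02 m); the robot touches nothing.
It fails at once if one of the other rings is shoved more than 40 mm or tipped over (distance of any of bush, collar from where it was at the start of the episode above 0.04 m or angle between any of bush, collar's own z axis and vertical above 0.5 rad).
It fails at once if one of the other things on the bench is shoved more than 40 mm or tipped over (distance of any of charcoal, dish, jar, chip, punch, scraper from where it was at the start of the episode above 0.04 m or angle between any of charcoal, dish, jar, chip, punch's own z axis and vertical above 0.5 rad).
It also fails if it takes over 64 s, if anything falls off the work surface, if the arm or the gripper's body presses on something with over 40 N, if the wrist force passes 120 N, or if a joint passes its speed limit or range.

## Working session

There is one attempt and no reset: what is moved stays moved. The work goes in short steps, Python scripts to look and compute and a tool call to move; the robot and the scene stay as the last step left them, time stands still between calls to the robot, and variables do not carry over. Pictures are saved under pics/ and viewed, at most 10 in all, crops included, and the job is handed in when it is done.

Besides the shell and the picture viewer there is one more tool, called after "Call:" as name([rows], argument=value, ...), one row to a line, values as JSON. send_rows: Moves the arm, as the interface text tells. Its arguments: {"type":"object","properties":{"series":{"type":"array"}},"required":["series"]}

```bash
mkdir -p pics; ls; python3 - <<'E'
from rig import *
import cv2
for n in ["scene","side"]:
    c=read_camera(n); cv2.imwrite(f"pics/{n}0.png",c["img"][:,:,::-1])
    print(n,c["vfov"],c["cx"],c["cy"],c["R"],c["t"])
s=sense();print(s)
E
```

```text
pics
scene 50.58955169283925 323.88735723323924 239.9036089572399 [[-0.08273487  0.99650064  0.01189194]
 [ 0.84394191  0.076405   -0.53096546]
 [-0.53001602 -0.03389325 -0.84731002]] [  88.95431426 -427.96321861 1210.68029327]
side 47.75915056867369 319.20948561745513 244.25496066468165 [[ 0.70005069 -0.71406902 -0.00587142]
 [-0.40631854 -0.39155349 -0.82558531]
 [ 0.58722592  0.58033723 -0.56424677]] [-411.65831848  276.64254614  853.53713229]
{'t': 0.1, 'q': array([ 1.08851203e+00,  4.94100059e-01,  1.34600497e+00,  4.71869319e-06,
        1.30253308e+00, -9.54686845e-02]), 'qd': array([ 0.0003335 , -0.00221614, -0.00221361, -0.0007702 , -0.00186132,
        0.0002512 ]), 'joint_efforts': array([ 1.27468415e-03, -8.83578515e+01, -3.84556496e+01, -1.41495802e-04,
        5.18605419e-03,  5.78889035e-05]), 'tool_pos': array([235.61375186, 578.56459904, 230.79469561]), 'eef_rot': array([-3.14055239e+00, -1.04184844e-04,  2.75477574e+00]), 'force': array([ 0.24154731,  0.23421867, -1.09750641]), 'torque': array([-0.0063892 ,  0.01896403,  0.01113343]), 'grip_force': 0.0, 'gripper_width': 85.10336420510811}
```

View pics/scene0.png

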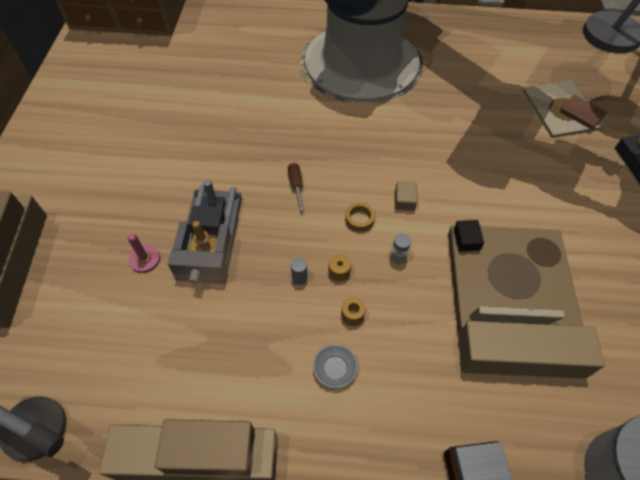

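View pics/side0.png

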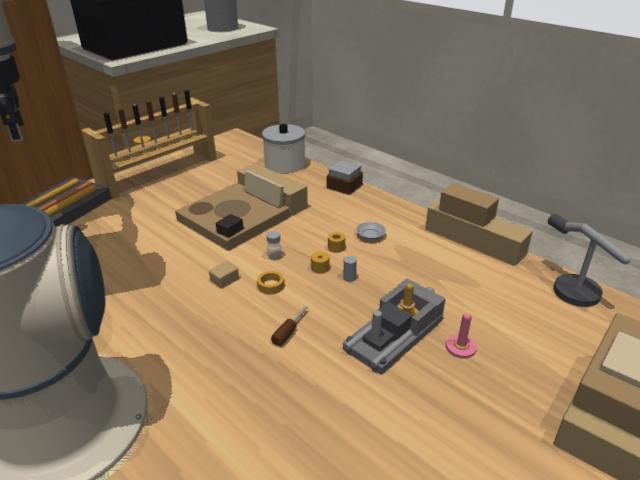

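The scene view shows these candidates for the sleeve:
- (353,311): ring with a wide bore.
- (340,267): ring with a small bore, which matches the bush.
- (360,216): the wide collar.

The stem in the vise is at (198,232) and its pink look-alike at (140,250). The hearth slab is around (515,275). By the description I choose (353,311) and will check it in a close crop.

```bash
cat > h.py <<'E'
from rig import *
import cv2, numpy as np
def foc(c): return 240/np.tan(np.radians(c["vfov"]/2))
def proj(c,X):
    p=np.asarray(c["R"])@np.asarray(X,float)+c["t"]; return p[:2]/p[2]*foc(c)+[c["cx"],c["cy"]]
def ray(c,u,v):
    R=np.asarray(c["R"]); d=R.T@np.array([(u-c["cx"])/foc(c),(v-c["cy"])/foc(c),1]); return -R.T@c["t"],d/np.linalg.norm(d)
def onz(c,u,v,z):
    o,d=ray(c,u,v); return (o+d*(z-o[2])/d[2])[:2]
E
python3 - <<'E'
from h import *
c=read_camera("scene");s=read_camera("side")
print(proj(c,[235,578,231]),proj(s,[235,578,231]))
a=cv2.resize(c["img"][180:340,160:420],None,fx=3,fy=3,interpolation=2)
cv2.imwrite("pics/crop1.png",a[:,:,::-1])
b=cv2.resize(s["img"][220:370,250:480],None,fx=3.4,fy=3.4,interpolation=2)
cv2.imwrite("pics/crop2.png",b[:,:,::-1])
for n,u,v,z in [("sleeve",353,306,32),("bush",340,262,32),("collar",360,214,20),("stemtop",197,225,98),("post",208,184,92),("hearth",455,229,30),("pink",133,236,78),("dish",335,367,10),("punch",299,263,50),("jar",402,240,60)]: print(n,onz(c,u,v,z))
print("side",onz(s,337,238,32),onz(s,320,257,32),onz(s,409,287,98),onz(s,378,314,92))
E
```

```text
[701.93024511  60.20745221] [ 19.64842245 137.39788103]
sleeve [654.99437643  12.82393698]
bush [573.86279701 -13.98877237]
collar [460.84014725  16.47072324]
stemtop [ 562.59702069 -253.85585366]
post [ 471.83732166 -255.29426769]
hearth [485.37861207 189.4391146 ]
pink [ 581.22597277 -362.10824683]
dish [752.55044074  -9.257832  ]
punch [592.25309892 -82.84766482]
jar [536.96732793  89.22795198]
side [647.96345115   2.53186337] [569.19476453 -21.10281856] [ 548.4274089  -263.96444305] [ 459.70194093 -265.88384711]
```

View pics/crop1.png

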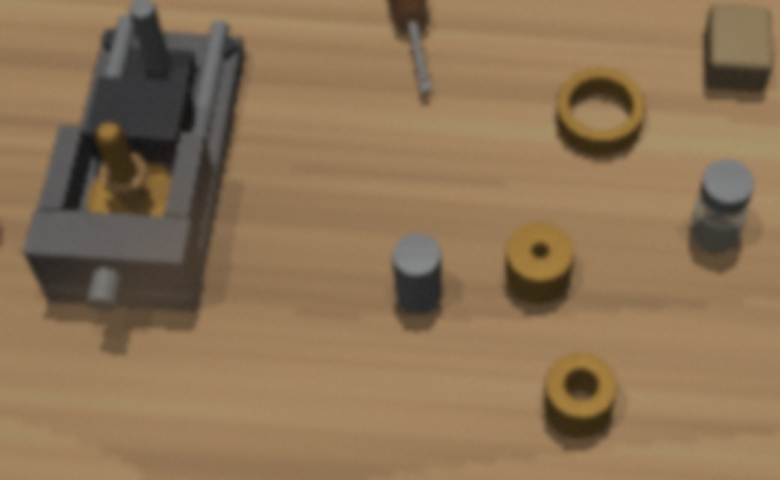

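View pics/crop2.png

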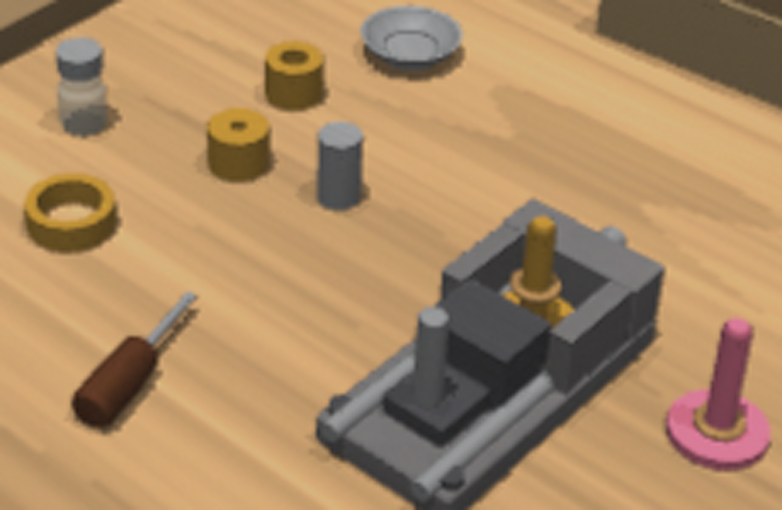

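The crops confirm the choice. The sleeve is the ring at scene (353,308) / side (336.5,237), with a bore about half its outside. The bush at scene (340,262) has a small hole, and the collar is at (360,214). I'll move above the sleeve and look with the wrist camera.

```bash
cat >> h.py <<'E'
def go(x,y,z,yaw=None):
    s=sense(); w=s["eef_rot"][2]; d=np.array([x,y,z])-s["tool_pos"]
    tx=np.array([np.cos(w),np.sin(w)]);ty=np.array([np.sin(w),-np.cos(w)])
    a=0 if yaw is None else (w-yaw+np.pi)%(2*np.pi)-np.pi
    print("row cm",np.round([d[:2]@tx/10,d[:2]@ty/10,-d[2]/10,a],3),"tcp",np.round(s["tool_pos"],1),np.round(s["eef_rot"],3),"t",round(s["t"],2),"F",np.round(s["force"],1),"w",round(s["gripper_width"],1))
E
python3 -c "
from h import *
go(600,8,230,np.pi)"
```

```text
row cm [-55.267 -39.105   0.091  -0.387] tcp [235.7 578.6 230.9] [-3.141 -0.     2.755] t 0.2 F [ 0.3  0.  -0.2] w 85.3
```

Call:
send_rows([
  [8.5,-55.3,-39.1,0,-0.387],
  [8.5,-55.3,-39.1,0,-0.387],
  [8.5,-55.3,-39.1,0,-0.387],
  [8.5,-55.3,-39.1,0,-0.387],
  [8.5,-55.3,-39.1,0,-0.387],
  [8.5,-55.3,-39.1,0,-0.387],
  [8.5,-55.3,-39.1,0,-0.387],
  [8.5,-55.3,-39.1,0,-0.387],
  [8.5,-55.3,-39.1,0,-0.387],
  [8.5,-55.3,-39.1,0,-0.387],
  [8.5,-55.3,-39.1,0,-0.387],
  [8.5,-55.3,-39.1,0,-0.387],
  [8.5,-55.3,-39.1,0,-0.387],
  [8.5,-55.3,-39.1,0,-0.387],
  [8.5,-55.3,-39.1,0,-0.387],
  [8.5,-55.3,-39.1,0,-0.387],
  [8.5,-55.3,-39.1,0,-0.387],
  [8.5,-55.3,-39.1,0,-0.387],
  [8.5,-55.3,-39.1,0,-0.387],
  [8.5,-55.3,-39.1,0,-0.387],
])

```text
t: 1.87
tool_pos: [599.9, 8.6, 231.0]
eef_rot: [3.141, -0.001, -3.141]
force: [-0.2, -0.2, -0.9]
gripper_width: 85.1
grip_force: 0.0
```

```bash
python3 - <<'E'
from h import *
go(650,8,230,np.pi)
c=read_camera("wrist");cv2.imwrite("pics/w1.png",c["img"][:,:,::-1]);print(c["vfov"],c["cx"],c["cy"],c["R"],c["t"])
E
```

```text
row cm [-5.011 -0.062  0.103  0.   ] tcp [599.9   8.6 231. ] [ 3.141e+00 -1.000e-03 -3.141e+00] t 1.87 F [-0.2 -0.2 -0.9] w 85.1
65.70646984690485 325.35240041341575 238.9852702552617 [[-3.09791576e-04  9.99999541e-01  9.06504276e-04]
 [ 9.64581283e-01  5.96962344e-05  2.63785792e-01]
 [ 2.63785617e-01  9.56115675e-04 -9.64580859e-01]] [  -7.96553581 -612.88770414  220.42291156]
```

View pics/w1.png

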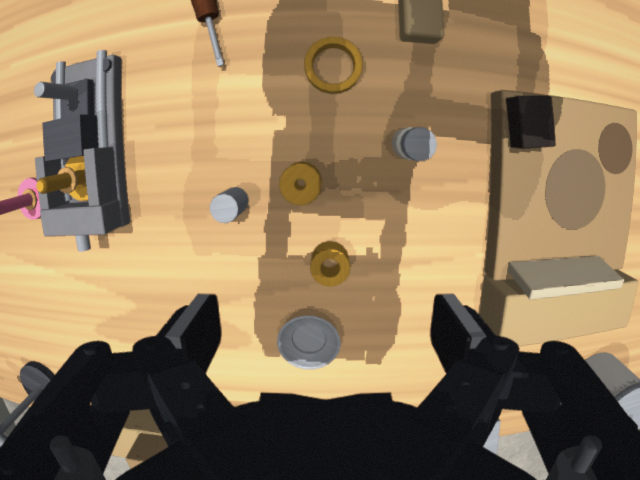

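The wrist view shows the sleeve top at (331,263), the bush at (300,183), the collar at (333,65), the stem top at (42,185), the post at (40,90) and the hearth slab at the right, around (565,190). Next I measure the sleeve with a brass mask.

```bash
cat >> h.py <<'E'
def wray(c,u,v):
    R=np.asarray(c["R"]);p=np.array([u-c["cx"],v-c["cy"]]);r=np.hypot(*p);th=r/foc(c)
    d=R.T@np.r_[np.sin(th)*p/max(r,1e-9),np.cos(th)]; return -R.T@c["t"],d
def wonz(c,u,v,z):
    o,d=wray(c,u,v); return (o+d*(z-o[2])/d[2])[:2]
def wproj(c,X):
    p=np.asarray(c["R"])@np.asarray(X,float)+c["t"];r=np.hypot(p[0],p[1]);return p[:2]/r*foc(c)*np.arctan2(r,p[2])+[c["cx"],c["cy"]]
def tri(rays):
    A=0;b=0
    for o,d in rays:
        P=np.eye(3)-np.outer(d,d);A=A+P;b=b+P@o
    X=np.linalg.solve(A,b);return X,[round(float(np.linalg.norm((np.eye(3)-np.outer(d,d))@(X-o))),1) for o,d in rays]
def brass(img):
    h=cv2.cvtColor(img,cv2.COLOR_RGB2HSV);return cv2.inRange(h,(10,165,40),(30,255,255))
def blobs(m,amin=30):
    n,l,st,ce=cv2.connectedComponentsWithStats(m);return [(st[i].tolist(),ce[i].round(1).tolist()) for i in range(1,n) if st[i][4]>amin]
E
python3 - <<'E'
from h import *
for n in ["wrist","scene","side"]:
    c=read_camera(n);m=brass(c["img"]);print(n,blobs(m))
    if n=="wrist":
        h=cv2.cvtColor(c["img"],cv2.COLOR_RGB2HSV)
        print(h[262,310:352].tolist())
        for u,v,z in [(331,263,32),(42,185,98),(40,90,92),(300,183,32)]:print(wonz(c,u,v,z))
E
```

```text
wrist [([193, 0, 15, 15, 95], [199.6, 5.8]), ([207, 0, 10, 13, 46], [211.1, 6.2]), ([304, 37, 58, 56, 1310], [332.7, 63.6]), ([66, 156, 21, 44, 494], [78.0, 177.2]), ([279, 162, 42, 43, 1299], [299.8, 183.3]), ([37, 173, 34, 20, 443], [53.5, 182.5]), ([310, 242, 39, 44, 1222], [329.2, 264.0])]
[[19, 149, 116], [20, 180, 123], [20, 177, 134], [19, 178, 133], [20, 181, 131], [19, 179, 131], [19, 180, 133], [20, 180, 133], [20, 178, 132], [20, 180, 129], [20, 176, 126], [19, 166, 118], [18, 139, 108], [16, 114, 107], [16, 116, 112], [17, 111, 119], [16, 114, 121], [16, 109, 124], [16, 111, 122], [16, 110, 125], [16, 113, 140], [16, 112, 152], [16, 113, 149], [16, 109, 143], [16, 112, 134], [16, 108, 132], [16, 119, 133], [19, 163, 133], [20, 176, 146], [20, 181, 149], [20, 181, 149], [20, 182, 153], [20, 180, 154], [20, 178, 152], [20, 181, 151], [20, 180, 153], [20, 182, 153], [20, 179, 148], [20, 167, 116], [17, 123, 112], [16, 111, 119], [16, 110, 121]]
[650.87806859  14.05435248]
[ 556.8508519  -254.51857006]
[ 466.7197436  -257.17452656]
[572.93327096 -14.99111914]
scene [([64, 7, 26, 10, 78], [78.9, 10.6]), ([88, 8, 17, 18, 86], [96.1, 17.2]), ([117, 10, 19, 14, 82], [127.7, 16.0]), ([143, 11, 18, 19, 119], [151.8, 19.9]), ([69, 17, 13, 6, 31], [74.5, 18.8])]
side [([134, 137, 7, 8, 40], [137.0, 140.4]), ([143, 136, 8, 6, 37], [146.1, 138.3]), ([28, 179, 50, 27, 238], [53.3, 192.8]), ([44, 184, 51, 31, 386], [69.3, 199.4]), ([328, 233, 16, 19, 260], [335.6, 241.7]), ([311, 252, 17, 21, 283], [319.7, 261.8]), ([258, 272, 25, 22, 345], [270.3, 281.8]), ([404, 284, 9, 21, 139], [407.9, 294.3]), ([407, 308, 11, 6, 39], [412.6, 310.6])]
```

Call:
send_rows([
  [8.5,-5.1,0.4,6,0],
  [8.5,-5.1,0.4,12,0],
  [8.5,-5.1,0.4,12,0],
  [8.5,-5.1,0.4,12,0],
  [8.5,-5.1,0.4,12,0],
  [8.5,-5.1,0.4,12,0],
])

```text
t: 2.57
tool_pos: [651.4, 12.5, 112.5]
eef_rot: [-3.142, 0.0, -3.141]
force: [1.0, -0.1, -0.0]
gripper_width: 84.8
grip_force: 0.0
```

```bash
python3 - <<'E'
from h import *
go(651,13,110,np.pi)
c=read_camera("wrist");m=brass(c["img"]);p=wproj(c,[651,13,32]);print(p)
x,y=(p-70).astype(int);cv2.imwrite("pics/w2.png",cv2.resize(c["img"][y:y+140,x:x+140],None,fx=4,fy=4,interpolation=2)[:,:,::-1]);print(x,y)
for s,ce in blobs(m,200):print(s,ce)
E
```

```text
row cm [0.04  0.051 0.25  0.001] tcp [651.4  12.5 112.5] [-3.142  0.    -3.141] t 2.57 F [ 1.  -0.1 -0. ] w 84.8
[327.17985354 246.92631252]
257 176
[248, 92, 65, 64, 3080] [279.9, 123.4]
[296, 216, 61, 67, 2831] [326.0, 250.1]
```

View pics/w2.png

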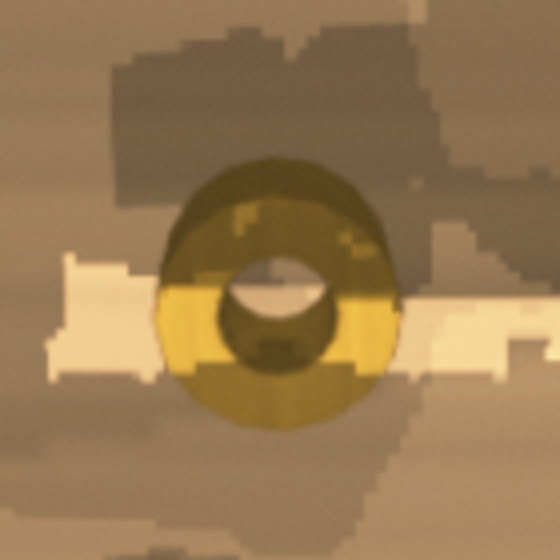

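The crop shows the sleeve's top face centred at crop (278,314.5), which is wrist pixel (326.1,254.2). Bore to outside is about 0.48, so this is the right ring.

```bash
python3 - <<'E'
from h import *
c=read_camera("wrist");x,y=wonz(c,326.1,254.2,32);print(x,y)
go(x,y,14,np.pi)
E
```

```text
656.839676007225 12.162692854199163
row cm [-4.650e-01 -5.000e-03  9.994e+00  1.000e-03] tcp [652.2  12.2 113.9] [-3.141e+00  3.000e-03 -3.141e+00] t 2.67 F [ 0.3  0.3 -0.1] w 85.4
```

Call:
send_rows([
  [8.5,-0.5,0,3,0],
  [8.5,-0.5,0,6,0],
  [8.5,-0.5,0,8.5,0],
  [8.5,-0.5,0,10.3,0],
  [8.5,-0.5,0,10.3,0],
  [3.0,-0.5,0,10.3,0],
  [3.0,-0.5,0,10.3,0],
  [3.0,-0.5,0,10.3,0],
  [3.0,-0.5,0,10.3,0],
  [3.0,-0.5,0,10.3,0],
  [3.0,-0.5,0,10.3,0],
  [3.0,-0.5,0,10.3,0],
  [3.0,-0.5,0,10.3,0],
  [3.0,-0.5,0,10.3,0],
])

```text
t: 3.83
tool_pos: [657.4, 12.0, 10.5]
eef_rot: [-3.141, 0.003, -3.141]
force: [-4.4, -0.2, 16.2]
gripper_width: 37.8
grip_force: 59.4
```

```bash
python3 -c "
from h import *
go(625,-256,160,np.pi)"
```

```text
row cm [  3.253 -26.802 -14.954   0.   ] tcp [657.4  12.   10.5] [-3.141e+00  3.000e-03 -3.141e+00] t 3.83 F [-4.4 -0.2 16.2] w 37.8
```

Call:
send_rows([
  [3.0,0,0,-2,0],
  [3.0,0,0,-5,0],
  [3.0,0,0,-9,0],
  [3.0,0,0,-13,0],
  [3.0,0.5,-3,-15,0],
  [3.0,1,-7,-15,0],
  [3.0,1.5,-11,-15,0],
  [3.0,2,-15,-15,0],
  [3.0,2.5,-19,-15,0],
  [3.0,3,-23,-15,0],
  [3.0,3.3,-26.8,-15,0],
  [3.0,3.3,-26.8,-15,0],
  [3.0,3.3,-26.8,-15,0],
  [3.0,3.3,-26.8,-15,0],
  [3.0,3.3,-26.8,-15,0],
  [3.0,3.3,-26.8,-15,0],
])

```text
t: 5.17
tool_pos: [623.7, -254.6, 158.5]
eef_rot: [3.141, 0.0, -3.14]
force: [0.1, 0.3, -1.6]
gripper_width: 37.5
grip_force: 61.7
```

```bash
python3 - <<'E'
from h import *
go(560,-256,160,np.pi)
c=read_camera("wrist");cv2.imwrite("pics/w3.png",c["img"][:,:,::-1])
print(wproj(c,[557,-255,98]))
for s,ce in blobs(brass(c["img"]),100):print(s,ce)
E
```

```text
row cm [ 6.366e+00 -1.270e-01 -1.470e-01  2.000e-03] tcp [ 623.7 -254.6  158.5] [ 3.141  0.    -3.14 ] t 5.17 F [ 0.1  0.3 -1.6] w 37.5
[326.04677441 139.95189399]
[583, 33, 49, 56, 1716] [607.3, 60.7]
[293, 110, 65, 66, 1733] [331.8, 141.1]
[286, 122, 9, 39, 177] [289.6, 141.6]
[307, 128, 26, 26, 330] [320.0, 140.5]
[563, 154, 48, 45, 1704] [586.8, 175.5]
[275, 250, 102, 116, 9010] [325.4, 308.9]
```

View pics/w3.png

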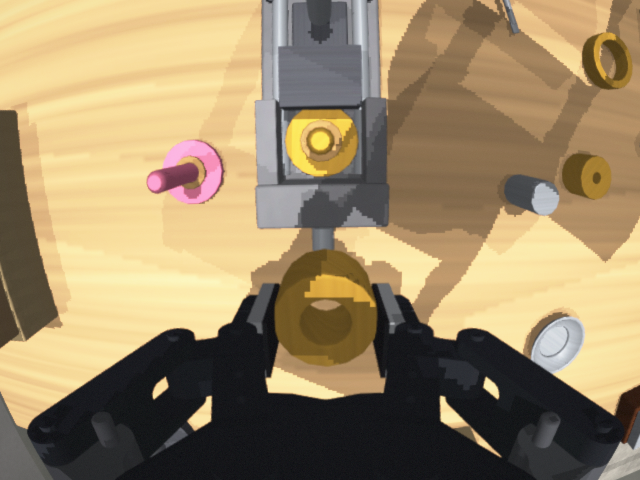

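The wrist view shows the stem top at (320,141) nearly under the camera. The held sleeve's bore is at about (326,321) and the pink stem at (160,180). The vise sits square to the image, so its yaw is about 0. I'll measure both in this frame.

```bash
python3 - <<'E'
from h import *
c=read_camera("wrist");im=c["img"];s=sense()
print(s["tool_pos"],-np.asarray(c["R"]).T@c["t"])
print("stem",wonz(c,320,141,98),"foot",wonz(c,321.5,141.5,28))
g=cv2.cvtColor(im,cv2.COLOR_RGB2HSV)
cv2.imwrite("pics/w4.png",cv2.resize(im[235:375,255:395],None,fx=4,fy=4,interpolation=2)[:,:,::-1])
print("tcp axis proj",wproj(c,s["tool_pos"]+[0,0,21.5]),wproj(c,s["tool_pos"]))
for v in range(255,366,10):
    r=np.flatnonzero(brass(im)[v,240:420]);print(v,r.min()+240,r.max()+240,end="; ")
E
```

```text
[ 623.70174833 -254.84134806  158.45445368] [ 556.75158306 -255.58472553  301.69397084]
stem [ 557.59867214 -258.35099603] foot [ 558.25844962 -258.20927658]
tcp axis proj [326.82558945 326.32404611] [326.60823855 301.95420217]
255 304 346; 265 292 359; 275 285 366; 285 282 369; 295 279 373; 305 275 375; 315 275 376; 325 275 375; 335 277 374; 345 284 367; 355 294 356; 365 325 329;
```

View pics/w4.png

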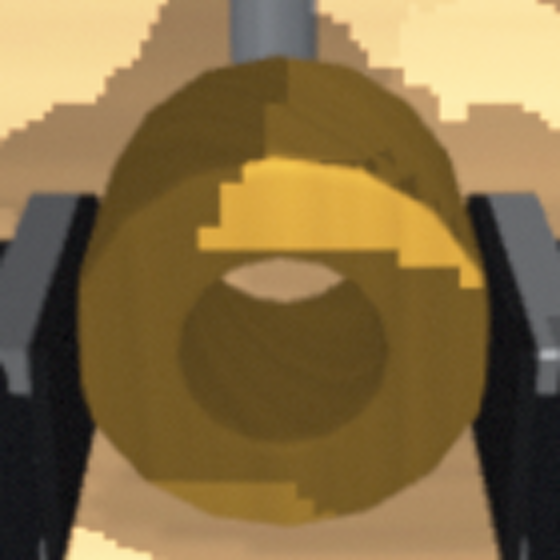

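```bash
python3 - <<'E'
from h import *
c=read_camera("wrist")
for z in(178,180,182):print(wonz(c,325.4,321.4,z))
print(sense()["tool_pos"])
E
```

```text
[ 622.62797745 -255.51061962]
[ 621.56237652 -255.51391499]
[ 620.49677559 -255.51721037]
[ 623.66191346 -255.0099129   158.4050761 ]
```

Call:
send_rows([
  [3.0,3,-0.28,0,0],
  [3.0,6.4,-0.28,0,0],
  [3.0,6.4,-0.28,2,0],
  [3.0,6.4,-0.28,4.2,0],
  [3.0,6.4,-0.28,4.2,0],
  [3.0,6.4,-0.28,4.2,0],
  [3.0,6.4,-0.28,4.2,0],
])

```text
t: 5.9
tool_pos: [560.2, -258.7, 117.2]
eef_rot: [-3.141, 0.001, -3.141]
force: [0.1, -0.2, -2.2]
gripper_width: 37.4
grip_force: 61.6
```

```bash
python3 - <<'E'
from h import *
print(sense()["tool_pos"])
o=[]
for n in("scene","side"):
    c=read_camera(n);p=proj(c,[558,-258,106]);x,y=(p-[33,40]).astype(int);print(n,x,y)
    o.append(cv2.resize(c["img"][y:y+80,x:x+66],None,fx=6,fy=6,interpolation=2))
cv2.imwrite("pics/c5.png",np.hstack(o)[:,:,::-1])
E
```

```text
[ 560.19506435 -258.72113563  117.17375815]
scene 161 179
side 376 239
```

View pics/c5.png

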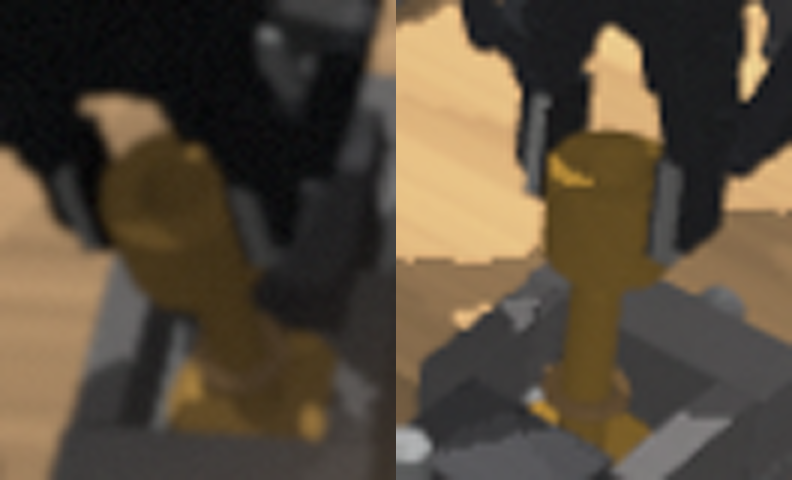

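The crops show the sleeve over the stem. In the side half, the sleeve axis (604) is within about 1 mm of the shaft axis extended upwards (about 600). I'll lower it gently and watch the force.

Call:
send_rows([
  [3.0,0.05,0.05,0.4,0],
  [3.0,0.05,0.05,0.8,0],
  [3.0,0.05,0.05,1.1,0],
  [3.0,0.05,0.05,1.4,0],
  [3.0,0.05,0.05,1.4,0],
])

```text
t: 6.42
tool_pos: [558.7, -258.0, 101.5]
eef_rot: [3.141, -0.001, -3.141]
force: [-0.6, 1.2, -2.2]
gripper_width: 37.7
grip_force: 61.7
```

Call:
send_rows([
  [3.0,0,0,0.5,0],
  [3.0,0,0,1.0,0],
  [3.0,0,0,1.5,0],
  [3.0,0,0,2.0,0],
  [3.0,0,0,2.4,0],
  [3.0,0,0,2.4,0],
])

```text
t: 6.92
tool_pos: [558.5, -257.9, 77.2]
eef_rot: [3.141, -0.001, -3.141]
force: [-0.4, 0.7, -1.5]
gripper_width: 37.8
grip_force: 61.7
```

Call:
send_rows([
  [3.0,0,0,0.4,0],
  [3.0,0,0,0.8,0],
  [3.0,0,0,0.8,0],
  [5.5,0,0,0.8,0],
  [5.5,0,0,0.8,0],
  [5.5,0,0,0.8,0],
  [5.5,0,0,0.8,0],
  [5.5,0,0,-3,0],
  [5.5,0,0,-5,0],
  [2.3,0,0,-5,0],
  [2.3,0,0,-5,0],
  [2.3,0,0,-5,0],
  [2.3,0,0,-5,0],
  [2.3,0,0,-5,0],
  [2.3,0,0,-5,0],
])

```text
t: 8.17
tool_pos: [558.6, -258.0, 127.5]
eef_rot: [3.141, -0.001, -3.141]
force: [0.5, 0.6, 0.0]
gripper_width: 23.0
grip_force: 0.0
```

```bash
python3 - <<'E'
from h import *
go(558,-258,100,np.pi)
c=read_camera("wrist");cv2.imwrite("pics/w6.png",c["img"][:,:,::-1])
E
```

```text
row cm [6.200e-02 1.000e-03 2.749e+00 0.000e+00] tcp [ 558.6 -258.   127.5] [ 3.141e+00 -1.000e-03 -3.141e+00] t 8.17 F [0.5 0.6 0. ] w 23.0
```

View pics/w6.png

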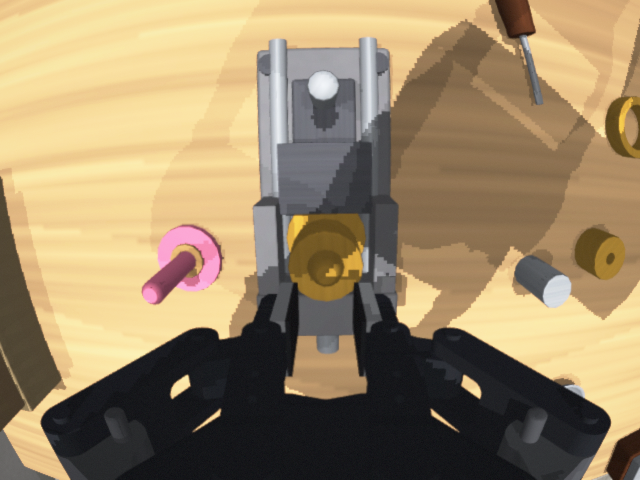

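The sleeve is on the stem at (325,262), inside the well; the post top is at (322,85). That is my last picture, so I'll work by numbers now. I press down with the fingers straddling the shaft.

Call:
send_rows([
  [2.2,0.1,0,2,0],
  [2.2,0.1,0,3.5,0],
  [2.2,0.1,0,4.3,0],
  [2.2,0.1,0,4.6,0],
  [2.2,0.1,0,4.9,0],
  [2.2,0.1,0,5.2,0],
  [2.2,0.1,0,5.5,0],
  [2.2,0.1,0,5.7,0],
  [2.2,0.1,0,5.8,0],
  [2.2,0.1,0,5.8,0],
])

```text
t: 9.05
tool_pos: [558.1, -258.3, 70.2]
eef_rot: [-3.141, 0.0, -3.141]
force: [0.3, -0.2, -0.6]
gripper_width: 22.0
grip_force: 0.0
```

Call:
send_rows([
  [2.2,0,0,0.1,0],
  [2.2,0,0,0.2,0],
  [2.2,0,0,0.3,0],
])

```text
t: 9.3
tool_pos: [558.3, -258.4, 67.5]
eef_rot: [-3.141, 0.001, -3.141]
force: [-0.7, 1.3, 4.7]
gripper_width: 22.2
grip_force: 2.1
```

Call:
send_rows([
  [2.2,0,0,0.1,0],
  [2.2,0,0,0.2,0],
  [2.2,0,0,0.3,0],
])

```text
t: 9.55
tool_pos: [558.2, -258.4, 64.3]
eef_rot: [-3.141, 0.001, -3.141]
force: [0.2, 0.6, 5.2]
gripper_width: 22.2
grip_force: 2.1
```

Call:
send_rows([
  [2.2,0,0,0.1,0],
  [2.2,0,0,0.2,0],
])

```text
t: 9.72
tool_pos: [558.7, -258.5, 63.6]
eef_rot: [-3.141, 0.002, -3.141]
force: [-6.4, 5.1, 41.6]
gripper_width: 22.0
grip_force: 20.7
```

Call:
send_rows([
  [2.2,0,0,0.1,0],
  [2.2,0,0,0.2,0],
])

```text
t: 9.88
tool_pos: [559.1, -258.7, 63.3]
eef_rot: [-3.14, 0.003, -3.141]
force: [-12.1, 8.5, 69.0]
gripper_width: 21.6
grip_force: 34.2
```

Call:
send_rows([
  [2.2,0,0,-0.3,0],
  [2.2,0,0,-0.3,0],
  [2.2,0,0,-0.3,0],
  [2.2,0,0,-3,0],
  [2.2,0,0,-6,0],
  [2.2,0,0,-6.5,0],
  [2.2,0,0,-6.5,0],
  [2.2,0,0,-6.5,0],
])

```text
t: 10.55
tool_pos: [557.7, -258.1, 124.7]
eef_rot: [3.141, -0.0, -3.141]
force: [0.6, -0.2, -0.5]
gripper_width: 22.2
grip_force: 0.0
```

```bash
python3 - <<'E'
from h import *
go(558,-258,120,np.pi)
c=read_camera("wrist");im=c["img"];p=wproj(c,[466,-258,92]);print("exp post",p)
g=cv2.cvtColor(im,cv2.COLOR_RGB2GRAY)
x,y=p.astype(int);roi=g[y-40:y+40,x-40:x+40]
m=cv2.threshold(roi,0,255,cv2.THRESH_OTSU)[1]
for s,ce in blobs(m,50):print("bright",s,ce,wonz(c,x-40+s[0]+s[2]/2,y-40+s[1]+s[3]/2,92))
print("w6 est hand:",wonz(read_camera("wrist"),322,85,92))
for s,ce in blobs(brass(im),150):print(s,ce)
print("exp stem top",wproj(c,[557.6,-258.3,98]),"sleeve top home",wproj(c,[557.6,-258.3,64]))
for n in("side",):
    c=read_camera(n);print([b for b in blobs(brass(c["img"]),20) if b[1][0]>380])
    for z in(98,64,32):print(proj(c,[552,-262,z]))
E
```

```text
row cm [-0.03   0.01   0.473  0.   ] tcp [ 557.7 -258.1  124.7] [ 3.141 -0.    -3.141] t 10.55 F [ 0.6 -0.2 -0.5] w 22.2
exp post [327.00481199  87.45305292]
bright [0, 0, 74, 80, 3263] [35.6, 24.4] [ 465.78190281 -259.39731706]
bright [75, 0, 5, 80, 373] [77.1, 38.0] [ 465.51090968 -240.49788284]
w6 est hand: [ 464.50139827 -260.09713468]
[608, 98, 32, 61, 1201] [623.0, 126.4]
[288, 216, 77, 73, 4482] [325.9, 248.0]
[577, 230, 50, 51, 1857] [601.7, 254.8]
exp stem top [326.26076523 278.67851686] sleeve top home [326.08184802 257.13871641]
[([398, 284, 20, 30, 284], [408.6, 300.5])]
[409.31394669 285.61664453]
[407.67641653 300.19286386]
[406.19217471 313.4046109 ]
```

Call:
send_rows([
  [0,2.5,-0.1,0,0],
  [0,5.2,-0.1,0,0],
  [0,5.2,-0.1,0,0],
  [0,5.2,-0.1,0,0],
  [0,5.2,-0.1,0,0],
  [0,5.2,-0.1,3,0],
  [0,5.2,-0.1,5.8,0],
  [0,5.2,-0.1,5.8,0],
  [0,5.2,-0.1,5.8,0],
])

```text
t: 11.45
tool_pos: [505.9, -258.7, 66.4]
eef_rot: [3.14, -0.002, -3.141]
force: [0.8, -0.1, 0.3]
gripper_width: -0.2
grip_force: 0.0
```

Call:
send_rows([
  [0,1,-0.05,0,0],
  [0,1.7,-0.05,0,0],
  [0,2.2,-0.05,0,0],
  [0,2.7,-0.05,0,0],
  [0,3.2,-0.05,0,0],
  [0,3.7,-0.05,0,0],
  [0,4.2,-0.05,0,0],
])

```text
t: 12.03
tool_pos: [464.5, -260.3, 68.4]
eef_rot: [-3.14, 0.003, 3.141]
force: [6.0, 1.2, 3.1]
gripper_width: -0.0
grip_force: 2.6
```

Call:
send_rows([
  [0,0.4,0,0,0],
  [0,0.8,0,0,0],
  [0,1.1,0,0,0],
])

```text
t: 12.28
tool_pos: [453.1, -260.2, 68.0]
eef_rot: [-3.14, 0.002, -3.142]
force: [4.5, -1.7, 3.0]
gripper_width: 0.2
grip_force: 2.4
```

Call:
send_rows([
  [0,0.15,0,0,0],
  [0,-1.0,0,0,0],
  [0,-1.0,0,-3,0],
  [0,-1.0,0,-6.5,0],
  [0,-5,0,-6.5,0],
  [3.5,-9,0,-6.5,0],
  [3.5,-10.5,0.15,-6.5,0],
  [3.5,-10.5,0.15,-6.5,0],
  [3.5,-10.5,0.15,-6.5,0],
  [3.5,-10.5,0.15,-6.5,0],
  [3.5,-10.5,0.15,-6.5,0],
])

```text
t: 13.2
tool_pos: [556.9, -258.0, 132.0]
eef_rot: [3.141, -0.001, 3.141]
force: [0.4, -0.4, -0.8]
gripper_width: 34.5
grip_force: 0.0
```

```bash
python3 - <<'E'
from h import *
go(557.6,-258.4,67,np.pi)
c=read_camera("wrist");im=c["img"]
p=wproj(c,[465,-259.5,92]);q=wproj(c,[432,-259.5,92]);print(p,q)
for P in(p,q):
    x,y=P.astype(int);print(cv2.cvtColor(im,cv2.COLOR_RGB2GRAY)[max(0,y-20):y+20:4,x].tolist())
# post by scene camera: grey cylinder top, expected rows
s=read_camera("scene");g=cv2.cvtColor(s["img"],cv2.COLOR_RGB2GRAY)
print(proj(s,[465,-259.5,92]),proj(s,[432,-259.5,92]))
for s_,ce in blobs(brass(im),150):print(s_,ce)
print("exp top",wproj(c,[557.6,-258.3,98]),"sleeve home",wproj(c,[557.6,-258.3,64]))
# slab corners by scene view
h=cv2.cvtColor(s["img"],cv2.COLOR_RGB2HSV);print("slab px",h[240:310:10,462].tolist(),h[300,520].tolist(),"bench",h[215,500].tolist(),h[260,430].tolist())
E
```

```text
row cm [-0.068 -0.044  6.496 -0.   ] tcp [ 556.9 -258.   132. ] [ 3.141e+00 -1.000e-03  3.141e+00] t 13.2 F [ 0.4 -0.4 -0.8] w 34.5
[323.48170166  89.23036203] [323.4980354   25.73340437]
[61, 62, 61, 67, 109, 112, 117, 115, 116, 121]
[211, 205, 205, 203, 216, 228, 229, 221, 196, 77]
[206.43070843 180.77895716] [210.20134732 166.41340855]
[603, 99, 37, 60, 1456] [621.5, 127.6]
[288, 200, 76, 86, 4897] [325.5, 241.1]
[572, 229, 49, 50, 1800] [596.5, 253.4]
exp top [325.95232937 275.0497282 ] sleeve home [325.79193776 254.78787875]
slab px [[15, 54, 47], [15, 70, 29], [17, 92, 153], [17, 93, 153], [17, 92, 155], [17, 89, 155], [17, 90, 156]] [17, 93, 148] bench [18, 98, 197] [16, 106, 186]
```

Call:
send_rows([
  [3.5,-0.05,-0.05,3,0],
  [3.5,-0.05,-0.05,5.5,0],
  [3.5,-0.05,-0.05,6.5,0],
  [3.5,-0.05,-0.05,6.5,0],
  [0.8,-0.05,-0.05,6.5,0],
  [0.8,-0.05,-0.05,6.5,0],
  [0.8,-0.05,-0.05,6.5,0],
  [0.8,-0.05,-0.05,6.5,0],
  [0.8,-0.05,-0.05,6.5,0],
  [0.8,-0.05,-0.05,6.5,0],
  [0.8,-0.05,-0.05,6.5,0],
])

```text
t: 14.22
tool_pos: [558.9, -258.8, 68.2]
eef_rot: [-3.141, 0.001, -3.141]
force: [-1.0, 2.2, 7.4]
gripper_width: 14.6
grip_force: 59.8
```

Call:
send_rows([
  [0.8,0,0,-0.5,0],
  [0.8,0,0,-1.5,0],
  [0.8,0,0,-3,0],
  [0.8,0,0,-5,0],
  [0.8,0,0,-7,0],
  [0.8,0,0,-9,0],
  [0.8,0,0,-10,0],
  [0.8,0,0,-10,0],
  [0.8,0,0,-10,0],
  [0.8,0,0,-10,0],
])

```text
t: 15.05
tool_pos: [557.9, -258.4, 166.2]
eef_rot: [3.141, -0.001, -3.141]
force: [0.4, 0.1, -5.4]
gripper_width: 14.2
grip_force: 58.9
```

```bash
python3 - <<'E'
from h import *
s=read_camera("scene");d=read_camera("side")
print("scene",[onz(s,u,v,30).round() for u,v in[(451,226),(562,230),(579,325)]])
print("side",[onz(d,u,v,30).round() for u,v in[(177,211),(232,237),(292,205)]])
R=np.array([[-3.09791576e-04,9.99999541e-01,9.06504276e-04],[9.64581283e-01,5.96962344e-05,2.63785792e-01],[2.63785617e-01,9.56115675e-04,-9.64580859e-01]])
c=dict(vfov=65.70647,cx=325.35,cy=238.99,R=R,t=np.array([-7.966,-612.888,220.423]))
print("w1",[wonz(c,u,v,30).round() for u,v in[(492,92),(504,95),(637,105)]])
go(0,0,0)
w=read_camera("wrist")
for b in blobs(brass(w["img"]),150):print(b)
z0=sense()["tool_pos"]
print("exp sleeve top",wproj(w,z0+[0,0,-3]),"foot",wproj(w,z0+[0,0,-40]))
m=blobs(brass(d["img"]),20);print([b for b in m if b[1][0]>370],[proj(d,[548,-266,z]).round(1).tolist() for z in(100,132,144,178)])
E
```

```text
scene [array([479., 183.]), array([470., 384.]), array([655., 381.])]
side [array([466., 367.]), array([488., 178.]), array([681., 185.])]
w1 [array([479., 170.]), array([480., 184.]), array([461., 381.])]
row cm [55.782 25.846 16.602  0.   ] tcp [ 557.9 -258.4  166. ] [ 3.141e+00 -2.000e-03 -3.141e+00] t 15.15 F [ 0.3  0.2 -4.6] w 14.4
([581, 99, 48, 56, 1660], [605.1, 126.7])
([277, 215, 100, 132, 7893], [326.1, 270.8])
([553, 221, 46, 45, 1541], [576.1, 242.4])
exp sleeve top [326.79376214 299.38601021] foot [326.41867818 270.05859549]
[([396, 240, 29, 45, 549], [410.6, 269.4])] [[409.9, 286.7], [411.5, 272.4], [412.1, 266.9], [413.9, 250.8]]
```

Call:
send_rows([
  [0.8,0,1,0,0],
  [0.8,0,3,0,0],
  [0.8,-0.2,6,0,0],
  [0.8,-0.3,9.5,0,0],
  [0.8,-0.4,13,0,0],
  [0.8,-0.5,16.5,0,0],
  [0.8,-0.6,20,0,0],
  [0.8,-0.7,23.5,0,0],
  [0.8,-0.8,27,0,0],
  [0.8,-0.9,30.5,0,0],
  [0.8,-1.0,34,0,0],
  [0.8,-1.1,37.5,0,0],
  [0.8,-1.2,41,0,0],
  [0.8,-1.3,44.5,0,0],
  [0.8,-1.4,48,0,0],
  [0.8,-1.5,51,0,0],
  [0.8,-1.6,53,0,0],
  [0.8,-1.6,54.3,0,0],
  [0.8,-1.6,54.3,0,0],
  [0.8,-1.6,54.3,0,0],
])

```text
t: 16.87
tool_pos: [573.8, 284.5, 166.8]
eef_rot: [-3.141, -0.001, -3.14]
force: [0.9, -0.1, -4.1]
gripper_width: 14.1
grip_force: 59.1
```

```bash
python3 - <<'E'
from h import *
go(574,285,80,np.pi)
w=read_camera("wrist");im=w["img"]
# slab edges from nearby wrist view: dark->bright steps along image rows/cols
x0=wproj(w,[574,285,30]);print("mid px",x0)
v=int(wproj(w,[520,285,30])[1]);L=cv2.GaussianBlur(im,(5,5),0)[v].astype(int).sum(1)
dL=np.abs(L[6:]-L[:-6]);i=[k+3 for k in np.argsort(-dL)[:60]];i.sort();print("row",v,[(k,wonz(w,k,v,30).round().tolist()) for k in i[::6]])
u=int(x0[0]);C=cv2.GaussianBlur(im,(5,5),0)[:,u].astype(int).sum(1);dC=np.abs(C[6:]-C[:-6]);i=sorted(k+3 for k in np.argsort(-dC[:240])[:30]);print("col",u,[(k,wonz(w,u,k,30).round().tolist()) for k in i[::4]])
E
```

```text
row cm [-2.100e-02  5.500e-02  8.678e+00  1.000e-03] tcp [573.8 284.5 166.8] [-3.141e+00 -1.000e-03 -3.140e+00] t 16.87 F [ 0.9 -0.1 -4.1] w 14.1
mid px [326.91981027 227.06078449]
row 157 [(np.int64(118), [513.0, 111.0]), (np.int64(124), [513.0, 117.0]), (np.int64(191), [517.0, 179.0]), (np.int64(245), [519.0, 223.0]), (np.int64(255), [519.0, 230.0]), (np.int64(346), [520.0, 299.0]), (np.int64(365), [520.0, 313.0]), (np.int64(442), [518.0, 374.0]), (np.int64(617), [503.0, 559.0]), (np.int64(623), [502.0, 568.0])]
col 326 [(np.int64(90), [469.0, 284.0]), (np.int64(102), [478.0, 284.0]), (np.int64(106), [481.0, 284.0]), (np.int64(112), [486.0, 284.0]), (np.int64(213), [563.0, 284.0]), (np.int64(217), [566.0, 284.0]), (np.int64(230), [576.0, 284.0]), (np.int64(234), [580.0, 284.0])]
```

Call:
send_rows([
  [0.8,0,-0.2,2,0],
  [0.8,0,-0.2,4,0],
  [0.8,0,-0.2,6,0],
  [0.8,0,-0.2,7.5,0],
  [0.8,0,-0.2,8,0],
  [0.8,0,-0.2,8.3,0],
  [0.8,0,-0.2,8.5,0],
  [0.8,0,-0.2,8.5,0],
])

```text
t: 17.58
tool_pos: [574.8, 282.0, 82.8]
eef_rot: [3.141, 0.001, 3.141]
force: [-0.2, -0.1, -4.4]
gripper_width: 14.5
grip_force: 59.1
```

Call:
send_rows([
  [0.8,0,0,0.1,0],
  [0.8,0,0,0.2,0],
  [0.8,0,0,0.2,0],
])

```text
t: 17.83
tool_pos: [574.5, 282.4, 80.7]
eef_rot: [3.141, 0.001, -3.141]
force: [-0.5, -0.7, -4.4]
gripper_width: 14.0
grip_force: 59.1
```

Call:
send_rows([
  [0.8,0,0,0.1,0],
  [0.8,0,0,0.2,0],
  [0.8,0,0,0.2,0],
])

```text
t: 18.08
tool_pos: [574.4, 282.4, 78.4]
eef_rot: [3.141, 0.0, -3.141]
force: [-0.3, 0.4, -3.6]
gripper_width: 14.1
grip_force: 59.2
```

Call:
send_rows([
  [0.8,0,0,0.1,0],
  [0.8,0,0,0.1,0],
])

```text
t: 18.25
tool_pos: [574.6, 282.6, 78.2]
eef_rot: [3.141, 0.001, -3.141]
force: [-4.1, 0.7, 10.1]
gripper_width: 14.0
grip_force: 60.7
```

Call:
send_rows([
  [0.8,0,0,-0.05,0],
  [3.2,0,0,-0.05,0],
  [3.2,0,0,-0.05,0],
  [3.2,0,0,-0.05,0],
  [3.2,0,0,-0.05,0],
  [3.2,0,0,-1,0],
  [3.2,0,0,-3,0],
  [3.2,0,0,-6,0],
  [3.2,0,0,-9,0],
  [3.2,0,0,-11,0],
  [3.2,0,0,-11,0],
  [3.2,0,0,-11,0],
  [3.2,0,0,-11,0],
  [3.2,0,0,-11,0],
])

```text
t: 19.42
tool_pos: [573.7, 282.0, 186.3]
eef_rot: [-3.141, -0.002, -3.141]
force: [0.0, 0.3, -1.2]
gripper_width: 32.4
grip_force: 0.0
```

```bash
python3 - <<'E'
from h import *
go(574,282,80)
w=read_camera("wrist");d=read_camera("side");s=read_camera("scene")
print([b for b in blobs(brass(w["img"]),150)],"exp top/sleeve/foot",[wproj(w,[575,282,z]).round(1).tolist() for z in(108,74,38)])
print([b for b in blobs(brass(d["img"]),20) if 180<b[1][0]<300],[proj(d,[575,282,z]).round(1).tolist() for z in(108,74,42,30)])
h=cv2.cvtColor(s["img"],cv2.COLOR_RGB2GRAY);print(proj(s,[432,-259.5,92]),h[155:190:2,208].tolist())
E
```

```text
row cm [-2.6000e-02 -4.0000e-03  1.0632e+01  0.0000e+00] tcp [573.7 282.  186.3] [-3.141e+00 -2.000e-03 -3.141e+00] t 19.42 F [ 0.   0.3 -1.2] w 32.4
[([627, 0, 13, 41, 266], [635.3, 13.5]), ([40, 84, 47, 53, 1481], [62.8, 110.1]), ([294, 190, 66, 68, 3385], [326.6, 222.8]), ([28, 203, 40, 41, 1214], [46.9, 222.6])] exp top/sleeve/foot [[326.3, 250.6], [326.2, 236.6], [326.1, 225.2]]
[([223, 180, 21, 33, 364], [232.0, 199.4]), ([258, 271, 25, 23, 374], [270.1, 281.8])] [[230.8, 178.7], [232.1, 191.2], [233.4, 202.7], [233.8, 206.9]]
[210.20134732 166.41340855] [129, 130, 130, 138, 149, 138, 126, 119, 79, 73, 98, 116, 126, 117, 70, 61, 57, 59]
```

```bash
python3 -c "
from rig import *
print(job_done())"
```

```text
the job is handed in; nothing more can be done
None
```

I handed the job in at about 19 s: the sleeve was pressed home on its washer, the jaw opened about 31 mm, and the finished stem stands upright about mid-slab; I saw no verdict, and sleeve and jaw readings come from contact force, tool position and camera measurements.

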